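Put away the mixed handful after cooking

ROBOT

A 6-joint arm with a two-finger parallel gripper is mounted at the origin on a cart in front of the work surface, level with it; the furniture and walls round the work are solid. World frame = base frame: x ahead of the robot, y to its left, z up, the work surface at z = 0. Lengths are in mm, angles in rad, forces in N, time in s.
With the tool pointing down it reaches from about 300 to 775 mm from the base axis. Payload 14.6 kg.
Tool frame: the origin (TCP) lies between the finger pads; the fingertips stand manip.tip_reach ahead of it and the grasp point (between the pads) lies 5 mm behind it (manip.tip_reach is the distance from the TCP to the fingertips, in mm); z points along the fingers, y is the line along which they close (so a half turn about z gives the same grasp; the last joint's range is limited). The gripper opens to 94 mm and grips with 3 to 60 N. Pads are 16 mm wide; open, the fingers measure 119 mm over their backs; the gripper's body (75 mm by 177 mm) begins 78 mm behind the grasp point.
Start: joints at [-1.325, 0.3, 1.521, -0, 1.321, -0.067], TCP at [169.241, -523.304, 219.446] pointing down, gripper open.
Joint ranges: [-3.03, 3.03], [-0.79, 2.21], [0.23, 2.52], [-1.04, 4.18], [0, 3.07], [-2.55, 2.55]. Speed limits (rad/s): [2.22, 2.22, 2.57, 3.14, 3.14, 3.14].

INTERFACE

Orientations are given as [roll, pitch, yaw] about the fixed x, y, z axes, in that order (R = Rz(yaw) Ry(pitch) Rx(roll)).
In Python, from cell import manip gives the robot as it stands. The module is installed in compiled form; this text tells all that it offers.
- The arm moves only by the shell command python3 -m creep 'ROWS' [FORCE]. ROWS is JSON, a list of rows, each a list of 3 entries, a list of its own where there are three numbers: the opening, from -1 (shut) to 1 (fully open), then the shift along the tool's x, y, z in cm, then the turn about the tool's z in units of 5 degrees (1.0 is 5 degrees). In form: [[grip, [tx, ty, tz], roll], ...]. A call has 1 to 12 rows; each row is the pose to reach, as a shift and turn from the pose commanded when the call began, along the tool's axes at that moment; what a row does not reach only later rows make up. A row lasts 1/10 s, in which the tool goes at most 50 mm and 8.59 degrees, less where a joint would pass 70% of its speed; a pose out of reach is approached as far as the arm can. A call with a gripper value outside its range is refused whole. The fingers move at their own pace and stop on an object; FORCE is the grip in N (left out, the last holds). Time passes only in rows, so rows that repeat a pose let the fingers close. It gives the time, the measured TCP pose, the force, the opening and the grip force at its end, in the units of the state.
- manip.read_state(): the state, without advancing time (a new reading comes with each control period).
- manip.camera(name): name is "scene" or "top"; returns the picture (384x512x3 uint8, red, green, blue); there is no depth.
- manip.camera_params(name): a dict with "fovy" (degrees; the focal length in pixels is half the picture's height over the tangent of half this angle, whatever the lens; pixels are square), "cx", "cy" (the principal point, pixels), "k1" (the pictures are not rectified: a ray, as slopes to the right and down, at radius r is drawn at 1 + k1 r^2 times it, then the intrinsics apply), "origin" and "attitude" of the camera in the world. Camera axes: x right, y down, z forward; pixel columns grow to the right and rows downward; lengths in mm; the calibration is good to about 2 mm. A picture is of the moment at which its call begins. camera_params takes no time and is no camera call.
- manip.sign_off(): hands the job in; it is judged then, once.
The state is a dict: "clock": time; "joints": joint angles; "qd": joint speeds; "effort": joint torques, N m; "eef_pos": TCP position; "eef_rot": TCP orientation; "wrist_force": force on the tool from outside, world axes, zero at the start; "moment": the same for the moment, N m; "finger_gap": finger opening in mm; "finger_force": force on a finger pad.
Only numpy, scipy, OpenCV 4.12 (cv2) and the standard library are available. Lean on these libraries where they do the work, as an engineer would, in place of code of your own. Each camera call takes 0.05 s, during which the arm holds its last target. There are 200 camera calls.

TASK

Put away the five things left along the front of the worktop. The two spice jars go upright into the spice stand, one to a well, the orange-capped jar in the middle well next to the salt and the dark-capped jar in the end well; the peeler goes into the long bay of the cutlery tray and the teaspoon into the short bay, each lying flat along its bay; the lemon goes into the clear food tub. Never let a jar tip over, and leave the salt shaker and the cork in their places.

Things in the scene. Friction and masses are not known exactly. Their poses are not given: they have to be found in the camera images.
- orange_cap_jar: glass spice jar with an orange-yellow screw cap, round, 45 mm across, 100 mm tall, about 0.11 kg, standing on the worktop. Origin: centre of its underside; z up its axis. The cap is the top 20 mm and as wide as the jar.
- dark_cap_jar: glass spice jar with a dark brown-black screw cap and a green label, round, 41 mm across, 104 mm tall, about 0.11 kg, standing on the worktop. Origin: centre of its underside; z up its axis. The cap is the top 20 mm and as wide as the jar.
- lemon: yellow lemon lying on its side, 78 mm long (its own x), 55 wide (y), 56 high (z); it can roll about its x. Origin: middle of its underside as it lies at the start; the lemon's centre is 28 mm from there along its own z
- peeler: vegetable peeler with a thick dark blue handle and a short metal head, lying flat; it behaves as a rigid bar 170 mm long (its own x) x 25 mm wide (y) x 17 mm thick (z), about 0.08 kg. Origin: middle of its underside.
- teaspoon: steel teaspoon lying flat, 132 mm long (its own x), 28 mm wide at the bowl (y), 11 mm high over all (z), about 0.02 kg. Origin: middle of its underside
- spice_stand: fixed dark wood spice stand, 78 (its x) x 222 mm (its y), with three wells in a row along y, each 66 x 66 mm inside: end well y = +72 holds the salt shaker, middle well y = 0 and end well y = -72 are empty (all x = 0). Well floor 6 mm above the worktop, walls 6 thick, up to 36 mm, end walls 42. Origin: centre of underside on the worktop; z up
- cutlery_tray: fixed pale wood tray, 134 (its x) x 202 mm (its y); floor 5 mm thick, walls 6 thick, 20 high, those along y scooped to 7 high for fingers from y = -56 to +74. Inside: long bay 58 (x) x 190 mm (y), centre (-32, 0); short bay 58 x 152, centre (+32, +19); small bay 58 x 32, centre (+32, -79), holds the cork. Origin: centre of underside on the worktop; z up
- food_tub: fixed open clear plastic food tub with a pinkish tint and rounded corners, no lid, 119 mm (its x) x 181 mm (its y) outside at the rim, 56 mm high, floor 7 mm above the worktop; inside it is about 98 x 148 mm. Origin: centre of its underside on the worktop; z up.
- salt_shaker: bystander: salt shaker, grey top and clear glass body, 44 mm across, 90 mm tall, standing loose in the y = +72 mm well of the spice stand; it stays there, upright. Origin: centre of its underside; z up.
- cork: bystander: brown bottle cork, 25 mm across, 35 mm tall, standing loose in the small bay of the cutlery tray; it stays in that bay. Origin: centre of its underside.
There are look-alikes about, which are no part of the job. Leave any pink or turquoise look-alike of the dark_cap_jar alone.

How it is judged:
By the outcome, as a careful person would: the job done as asked, in the order asked, and still so for the second after the job is handed in, with the robot touching nothing.
It also fails if it takes over 136 s, if anything falls off the work surface, if the arm or the gripper's body presses on something with over 40 N, if the wrist force passes 120 N, or if a joint passes its speed limit or range.

## Working session

There is one attempt and no reset: what is moved stays moved. The work goes in short steps, Python scripts to look and compute and a shell command to move; the robot and the scene stay as the last step left them, time stands still between calls to the robot, and variables do not carry over. Pictures are saved under pics/ and viewed, at most 14 in all, crops included, and the job is handed in when it is done.

```bash
mkdir -p pics; ls
python3 - <<'E'
from cell import manip
import cv2
for n in("scene","top"):
    cv2.imwrite(f"pics/{n}0.png",manip.camera(n)[:,:,::-1]); print(n,manip.camera_params(n))
print(manip.tip_reach,manip.read_state())
E
```

```text
pics
scene {'fovy': 44.57631975378004, 'cx': 260.031048330596, 'cy': 193.78831814021788, 'k1': -0.1494152939163306, 'origin': array([  83.93471465, -832.33079881, 1007.32448091]), 'attitude': array([-2.3498051 ,  0.00945362, -0.50282844])}
top {'fovy': 47.62939402180959, 'cx': 262.04040535937946, 'cy': 191.44137488309013, 'k1': -0.06653230509492866, 'origin': array([ 320.41160048,  -19.61639069, 1528.94675153]), 'attitude': array([-3.00904734,  0.01558484, -1.55436128])}
14.0 {'clock': 0.1, 'joints': array([-1.32460827e+00,  3.00408488e-01,  1.52150696e+00, -4.27275953e-06,
        1.32068769e+00, -6.66184424e-02]), 'qd': array([ 6.39331871e-04, -2.13308502e-03, -2.44091835e-03,  8.10787357e-04,
       -8.26969011e-04,  8.37572106e-05]), 'effort': array([ 4.39699750e-05, -5.32644546e+01, -3.53284585e+01,  7.09307310e-02,
        2.34470156e-02, -5.96425139e-05]), 'eef_pos': array([ 169.18595656, -523.10723705,  218.95201959]), 'eef_rot': array([-3.14058414e+00, -6.31374575e-05,  3.12807531e-01]), 'wrist_force': array([-0.20224865, -0.01197421,  0.27971436]), 'moment': array([ 0.01406127,  0.00765128, -0.00387019]), 'finger_force': 0.0, 'finger_gap': 93.77989077992527}
```

View pics/scene0.png

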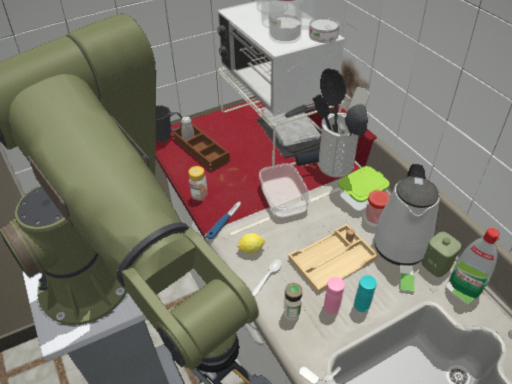

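View pics/top0.png

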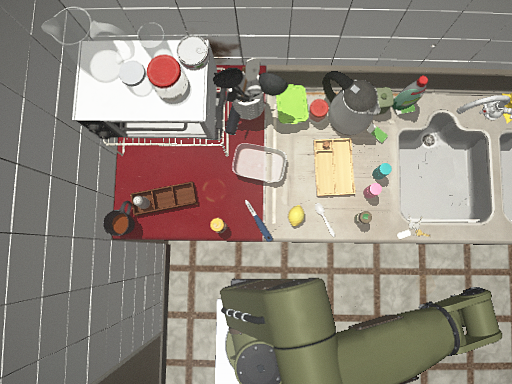

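The scene view shows the orange jar at about (198,184), peeler (222,222), lemon (250,243), spoon (267,278), dark jar (293,302), stand (202,147), tub (285,190) and tray (332,257). In the top view, the jars are at (217,226) and (364,217), and the stand, tub and tray are at (165,198), (259,163) and (334,167). I'll enlarge both.

```bash
cat > h.py <<'E'
import numpy as np, cv2
from cell import manip
from scipy.spatial.transform import Rotation as Ro
def ray(n,px):
    p=manip.camera_params(n); f=192/np.tan(np.radians(p["fovy"]/2))
    K=np.array([[f,0,p["cx"]],[0,f,p["cy"]],[0,0,1]])
    u=cv2.undistortPoints(np.array(px,float).reshape(-1,1,2),K,np.array([p["k1"],0,0,0.])).reshape(-1,2)
    return np.array(p["origin"]),np.c_[u,np.ones(len(u))]@Ro.from_euler("xyz",p["attitude"]).as_matrix().T
def plane(n,px,z):
    o,d=ray(n,px); return (o+d*((z-o[2])/d[:,2])[:,None])[:,:2]
def tri(a,b):  # pixel in scene, pixel in top
    (o1,d1),(o2,d2)=ray("scene",[a]),ray("top",[b]); A=0;B=0
    for o,d in((o1,d1[0]),(o2,d2[0])):
        d=d/np.linalg.norm(d); P=np.eye(3)-np.outer(d,d); A=A+P; B=B+P@o
    return np.linalg.solve(A,B)
E
python3 - <<'E'
import cv2
a=cv2.imread("pics/top0.png")[130:250,100:390]; cv2.imwrite("pics/t1.png",cv2.resize(a,None,fx=2.75,fy=2.75,interpolation=2))
a=cv2.imread("pics/scene0.png")[110:330,150:400]; cv2.imwrite("pics/s1.png",cv2.resize(a,None,fx=2.7,fy=2.7,interpolation=2))
E
```

```text
(no output)
```

View pics/t1.png

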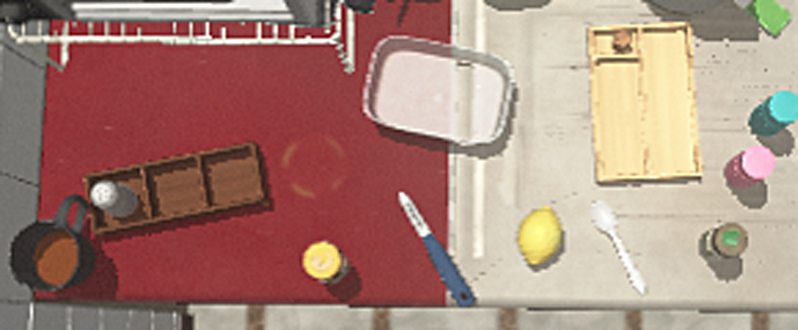

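View pics/s1.png

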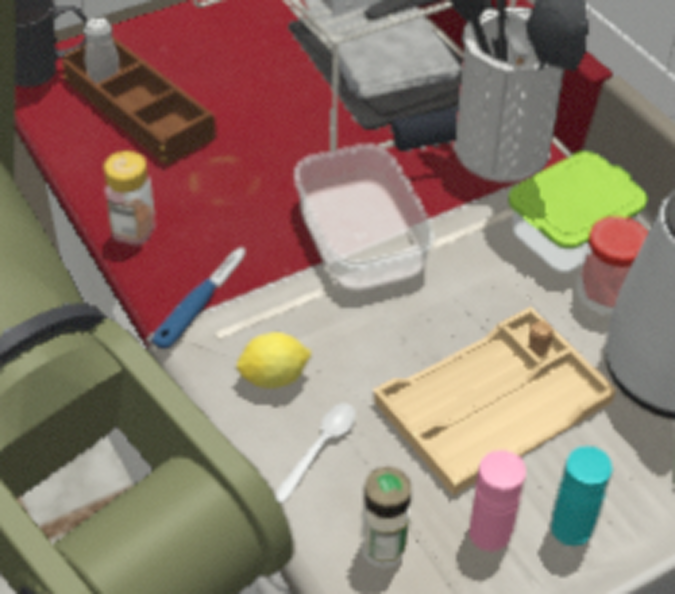

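The top crop shows the stand corners at about (85,178), (257,143), (270,207) and (97,234). The tray corners are (587,24), (692,22), (700,181) and (597,183), and the small bay with the cork is at its far left. The second crop shows all five objects clear of the arm, except that it hides the spoon's handle tip.

```bash
cat > meas.py <<'E'
from h import *
def blob(n,im,lo,hi,roi):
    h=cv2.cvtColor(im,cv2.COLOR_RGB2HSV); m=cv2.inRange(h,np.array(lo),np.array(hi)); k=np.zeros_like(m); x0,y0,x1,y1=roi; k[y0:y1,x0:x1]=m[y0:y1,x0:x1]
    c=max(cv2.findContours(k,0,1)[0],key=cv2.contourArea); M=cv2.moments(c)
    return np.array([M['m10']/M['m00'],M['m01']/M['m00']]),c
E
python3 - <<'E'
from meas import *
np.set_printoptions(precision=1,suppress=True)
I={n:cv2.imread(f"pics/{n}0.png")[:,:,::-1].copy() for n in("scene","top")}
T=lambda L:np.array(L)/2.75+[100,130]; S=lambda L:np.array(L)/2.7+[150,110]
def both(nm,lo,hi,r1,r2):
    a,ca=blob("scene",I["scene"],lo,hi,r1); b,cb=blob("top",I["top"],lo,hi,r2)
    print(nm,a,b,cv2.contourArea(ca),cv2.contourArea(cb),"tri",tri(a,b)); return a,b,ca,cb
a,b,ca,cb=both("orange",(15,110,120),(35,255,255),(180,160,215,185),(205,215,232,240))
print(plane("top",[b],98),plane("scene",[a],93))
a,b,ca,cb=both("lemon",(20,110,100),(35,255,255),(230,225,270,260),(285,200,310,230))
print(plane("top",[b],30),plane("scene",[a],30)); r=cv2.minAreaRect(cb); p=plane("top",cv2.boxPoints(r),28); print(r,p)
a,b,ca,cb=both("bluehandle",(100,90,30),(125,255,200),(200,205,235,242),(245,205,275,245))
print(plane("top",[b],15),plane("scene",[a],15))
for n,c in(("top",cb),("scene",ca)):
    g=plane(n,c.reshape(-1,2),12).astype(np.float32); v=cv2.fitLine(g,2,0,.01,.01).ravel(); t=(g-v[2:])@v[:2]; print("line",n,v,"ends",v[2:]+v[:2]*t.min(),v[2:]+v[:2]*t.max())
print("peeler tips top",plane("top",T([[402,196],[466,302]]),8),"scene",plane("scene",S([[241,251],[160,343]]),8))
print("spoon tips top",plane("top",T([[599,204],[643,291]]),5),"scene",plane("scene",S([[346,406],[282,497]]),5))
a,b,ca,cb=both("greenlid",(40,70,60),(80,255,255),(285,282,302,293),(355,205,375,225))
print("dark top z104",plane("top",[b],104),plane("scene",[a],104))
print("stand top z39",plane("top",T([[85,178],[257,143],[270,207],[97,234]]),39)); 
print("stand scene z39",plane("scene",S([[66,60],[98,43],[213,121],[160,160]]),39))
print("salt",plane("top",T([[103,192]]),90),plane("scene",S([[98,32]]),85))
print("tray top z20",plane("top",T([[587,24],[692,22],[700,181],[597,183]]),18)); print("tray scene",plane("scene",S([[374,394],[531,311],[612,390],[455,490]]),18))
print("tub top z56",plane("top",T([[364,112],[377,36],[516,63],[500,146]]),56))
print("tub scene z56",plane("scene",S([[297,165],[375,145],[430,235],[328,270]]),56))
E
```

```text
orange [195.8 172.7] [216.7 224.4] 161.0 128.5 tri [400.4 153.7  92.1]
[[399.1 153.3]] [[401.  152.4]]
lemon [250.5 243. ] [295.8 215.2] 358.0 217.5 tri [ 439.8 -111.1   27.9]
[[ 438.8 -110.6]] [[ 439.9 -112.9]]
((295.8999938964844, 215.30001831054688), (17.441329956054688, 16.54690170288086), 63.43495178222656) [[ 452.3  -72.1]
 [ 478.8 -123.1]
 [ 425.1 -150.3]
 [ 398.8  -99.5]]
bluehandle [217.3 226.7] [263.1 229.3] 161.5 99.0 tri [391.3   1.1   9.7]
[[389.5   1.5]] [[391.2  -3.8]]
line top [  0.8   0.5 394.8   4.4] ends [352.5 -22.6] [437.   31.4]
line scene [  0.8   0.5 394.2  -0.2] ends [354.1 -25.3] [438.7  27.8]
peeler tips top [[487.1  62.7]
 [353.4 -21.2]] scene [[490.7  55.4]
 [357.3 -21.8]]
spoon tips top [[ 480.8 -189.5]
 [ 370.7 -245.4]] scene [[ 485.2 -183.5]
 [ 379.4 -246.2]]
greenlid [293.8 288.1] [365.3 216. ] 38.0 18.5 tri [ 434.6 -334.4  105.8]
dark top z104 [[ 433.5 -334.3]] [[ 436.6 -333.8]]
stand top z39 [[500.5 464.4]
 [548.4 246.1]
 [467.3 226.7]
 [429.7 445. ]]
stand scene z39 [[437.4 439.3]
 [486.8 452.5]
 [547.2 237.3]
 [463.  204.6]]
salt [[477.5 424.4]] [[476.4 412.9]]
tray top z20 [[ 713.5 -172.8]
 [ 718.2 -309. ]
 [ 510.7 -316.7]
 [ 506.2 -185.5]]
tray scene [[ 511.4 -192.7]
 [ 711.1 -180.3]
 [ 719.5 -305.5]
 [ 518.6 -325.6]]
tub top z56 [[586.9 109.9]
 [684.6  96. ]
 [652.  -79.7]
 [546.2 -60.7]]
tub scene z56 [[587.6 102.4]
 [682.1  88.6]
 [657.2 -64.6]
 [537.2 -55.8]]
```

```bash
cat >> h.py <<'E'
def go(x,y,z,yawdeg):
    s=manip.read_state(); R=Ro.from_euler("xyz",s["eef_rot"]).as_matrix(); d=R.T@(np.array([x,y,z])-s["eef_pos"])
    cur=np.degrees(s["eef_rot"][2]); t=-((yawdeg-cur+180)%360-180)/5
    print("shift",np.round(d/10,2),"turn",round(t,2),"t",round(s["clock"],2),"F",np.round(s["wrist_force"],1),"gap",round(s["finger_gap"],1))
E
python3 - <<'E'
import cv2,numpy as np
a=cv2.resize(cv2.imread("pics/top0.png")[178:218,125:205],None,fx=7,fy=7,interpolation=2)
b=cv2.resize(cv2.imread("pics/scene0.png")[110:177,165:245],None,fx=4.5,fy=4.5,interpolation=2)
o=np.zeros((a.shape[0]+b.shape[0],560,3),np.uint8); o[:280]=a; o[280:,:b.shape[1]]=b
print(b.shape); cv2.imwrite("pics/st.png",o)
from h import *
go(400,153.5,180,101.2); print(plane("top",[[100+750/2.75,130+160/2.75],[100+795/2.75,130+110/2.75]],100))
E
```

```text
(302, 360, 3)
shift [ 42.78 -57.27   3.96] turn -16.66 t 0.1 F [-0.2 -0.   0.3] gap 93.8
[[ 526.74644309 -361.38355648]
 [ 588.90529266 -417.46170095]]
```

View pics/st.png

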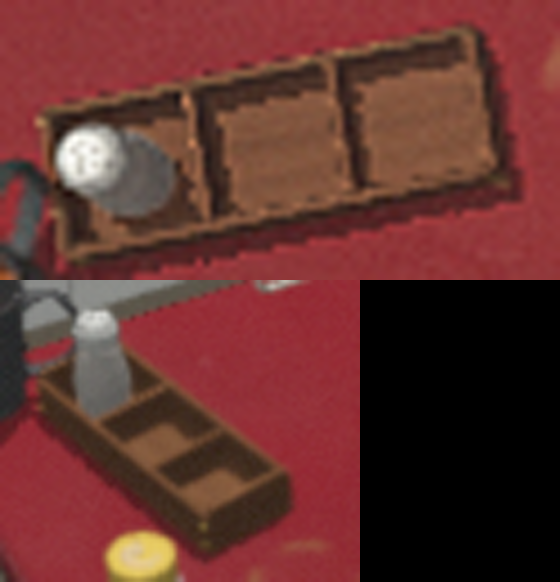

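The zoom shows the stand's dividers in the top view at (190,92)-(207,220) and (330,62)-(350,190), with the end wall at (480,32)-(497,180). In the scene crop they are at (165,382)-(100,422), (225,430)-(155,470) and (290,475)-(205,520).

```bash
python3 - <<'E'
from h import *
np.set_printoptions(precision=1,suppress=True)
t=lambda L:np.array(L)/7.+[125,178]; s=lambda L:(np.array(L)-[0,280])/4.5+[165,110]
for nm,a,b in(("mid",(269,141),(161,426)),("end",(414,116),(219,474))):
    print(nm,plane("top",t([a]),36),plane("scene",s([b]),36),tri(s([b])[0],t([a])[0]))
g=plane("top",t([[40,117],[480,28],[500,182],[68,257]]),37); print(g,g.mean(0))
print("salt",tri(s([[97,325]])[0],t([[93,157]])[0]))
E
python3 -m creep '[[1,[9,-12,1],-3],[1,[18,-24,2],-6],[1,[27,-36,3],-9],[1,[36,-48,4],-12],[1,[42.8,-57.3,4],-15],[1,[42.8,-57.3,4],-16.7],[1,[42.8,-57.3,4],-16.7],[1,[42.8,-57.3,4],-16.7],[1,[42.8,-57.3,4],-16.7],[1,[42.8,-57.3,4],-16.7],[1,[42.8,-57.3,4],-16.7],[1,[42.8,-57.3,4],-16.7]]' 20
```

```text
mid [[490.6 349.7]] [[495.1 345.3]] [493.6 349.6  33.1]
end [[504.2 277.6]] [[509.3 273. ]] [507.6 277.2  33. ]
[[500.8 465.7]
 [548.7 246.1]
 [471.8 233.3]
 [431.1 447.7]] [488.1 348.2]
salt [478.4 422.   85.8]
clock: 1.3
eef_pos: [362.8, 45.8, 185.5]
eef_rot: [3.141, 0.0, 1.771]
wrist_force: [0.4, -0.8, 0.5]
finger_gap: 94.5
finger_force: 0.0
```

```bash
python3 -m creep '[[1,[0,0,0],0],[1,[0,0,0],0],[1,[0,0,0],0],[1,[0,0,0],0]]'; python3 -c "
from h import *
go(400,153.5,66,101.2)"
```

```text
clock: 1.7
eef_pos: [362.6, 42.4, 185.5]
eef_rot: [3.141, 0.0, 1.768]
wrist_force: [0.5, -0.3, 0.4]
finger_gap: 94.1
finger_force: 0.0
shift [10.17  5.84 11.95] turn 0.01 t 1.7 F [ 0.5 -0.3  0.4] gap 94.1
```

```bash
python3 -m creep '[[1,[5.1,2.9,0],0],[1,[10.2,5.8,0],0],[1,[10.2,5.8,0],0],[1,[10.2,5.8,3],0],[1,[10.2,5.8,6],0],[1,[10.2,5.8,9],0],[1,[10.2,5.8,12],0],[1,[10.2,5.8,12],0],[1,[10.2,5.8,12],0]]'
python3 - <<'E'
from h import *
go(400,153.5,66,101.2)
cv2.imwrite("pics/a.png",np.hstack([cv2.resize(manip.camera("top")[190:250,180:250],None,fx=5,fy=5),cv2.resize(manip.camera("scene")[150:210,160:230],None,fx=5,fy=5)])[:,:,::-1])
E
```

```text
clock: 2.6
eef_pos: [399.8, 154.3, 66.2]
eef_rot: [-3.141, 0.0, 1.768]
wrist_force: [0.1, 0.4, -0.3]
finger_gap: 94.2
finger_force: 0.0
shift [-0.08  0.    0.02] turn 0.02 t 2.6 F [ 0.1  0.4 -0.3] gap 94.2
```

View pics/a.png

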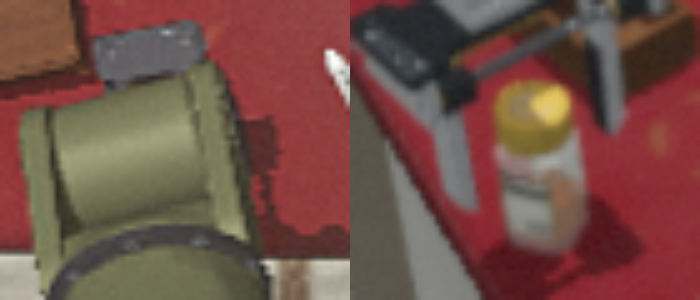

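The scene crop shows the orange jar standing between the open fingers, with its cap at (535,115) in the crop. I'll close gently and lift.

```bash
python3 -m creep '[[0.2,[0,0,0],0],[-0.1,[0,0,0],0],[-0.3,[0,0,0],0],[-0.5,[0,0,0],0],[-0.5,[0,0,0],0],[-0.5,[0,0,0],0],[-0.5,[0,0,0],0],[-0.5,[0,0,0],0]]' 15;  python3 -m creep '[[-0.5,[0,0,-1],0],[-0.5,[0,0,-3],0],[-0.5,[0,0,-6],0],[-0.5,[0,0,-8],0],[-0.5,[0,0,-8],0]]'; python3 -c "
from h import *
go(492,347.5,150,101.2)"
```

```text
clock: 3.5
eef_pos: [399.4, 155.1, 65.5]
eef_rot: [3.141, -0.0, 1.77]
wrist_force: [0.6, 0.2, 0.2]
finger_gap: 49.7
finger_force: 14.8
clock: 4.0
eef_pos: [400.4, 155.4, 148.2]
eef_rot: [3.137, -0.0, 1.77]
wrist_force: [0.2, -0.2, -1.7]
finger_gap: 49.9
finger_force: 14.8
shift [17.01 12.78 -0.11] turn 0.05 t 4.0 F [ 0.2 -0.2 -1.7] gap 49.9
```

```bash
python3 -m creep '[[-0.5,[3,2.3,0],0],[-0.5,[6,4.5,0],0],[-0.5,[9,6.8,0],0],[-0.5,[12,9,0],0],[-0.5,[15,11.3,0],0],[-0.5,[17,12.8,0],0],[-0.5,[17,12.8,0],0],[-0.5,[17,12.8,0],0],[-0.5,[17,12.8,0],0]]'
python3 - <<'E'
from h import *
go(492,347.5,73,101.2)
cv2.imwrite("pics/b.png",np.hstack([cv2.resize(manip.camera("top")[170:230,125:205],None,fx=5,fy=5),cv2.resize(manip.camera("scene")[110:170,160:240],None,fx=5,fy=5)])[:,:,::-1])
E
```

```text
clock: 4.9
eef_pos: [490.8, 346.2, 145.0]
eef_rot: [-3.141, 0.0, 1.77]
wrist_force: [-0.7, 0.4, -0.4]
finger_gap: 49.6
finger_force: 14.8
shift [0.1  0.15 7.2 ] turn 0.04 t 4.9 F [-0.7  0.4 -0.4] gap 49.6
```

View pics/b.png

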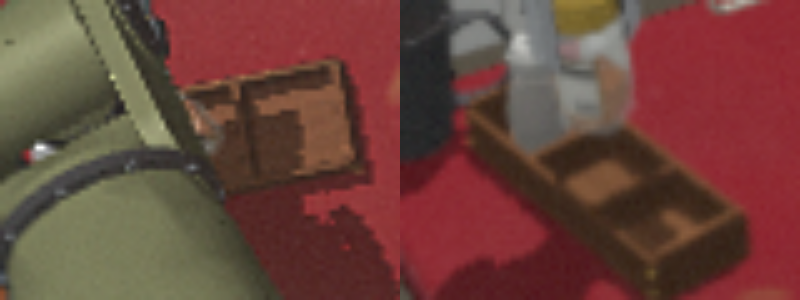

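The jar hangs over the middle well. I'll lower it.

```bash
python3 -m creep '[[-0.5,[0.1,0.1,2],0],[-0.5,[0.1,0.1,4],0],[-0.5,[0.1,0.1,6],0],[-0.5,[0.1,0.1,6.8],0],[-0.5,[0.1,0.1,7],0],[-0.5,[0.1,0.1,7],0]]'; python3 -c "
from h import *
go(492,347.5,71.5,101.2)"
```

```text
clock: 5.6
eef_pos: [492.2, 348.2, 76.1]
eef_rot: [3.141, -0.0, 1.77]
wrist_force: [-1.0, 0.5, 0.4]
finger_gap: 49.7
finger_force: 14.8
shift [-0.06 -0.03  0.46] turn 0.04 t 5.6 F [-1.   0.5  0.4] gap 49.7
```

```bash
python3 -m creep '[[-0.5,[0,0,0.2],0],[-0.5,[0,0,0.4],0],[-0.5,[0,0,0.4],0]]'; python3 -m creep '[[0,[0,0,0],0],[0.3,[0,0,0],0],[0.5,[0,0,0],0],[0.7,[0,0,0],0],[0.7,[0,0,0],0],[0.7,[0,0,0],0],[0.7,[0,0,-3],0],[0.7,[0,0,-6],0],[0.7,[0,0,-9],0],[0.7,[0,0,-11],0],[0.7,[0,0,-11],0]]'; python3 -c "
from h import *
go(434.5,-334,185,101.2);go(434.5,-334,185,11.4)"
```

```text
clock: 5.9
eef_pos: [492.0, 348.3, 71.6]
eef_rot: [3.141, -0.0, 1.77]
wrist_force: [0.0, -0.0, -1.3]
finger_gap: 49.8
finger_force: 14.8
clock: 7.0
eef_pos: [492.8, 348.8, 184.4]
eef_rot: [3.137, -0.002, 1.77]
wrist_force: [0.6, -0.0, -0.2]
finger_gap: 79.9
finger_force: 0.0
shift [-65.77 -19.24  -0.26] turn 0.04 t 7.0 F [ 0.6 -0.  -0.2] gap 79.9
shift [-65.77 -19.24  -0.26] turn 18.0 t 7.0 F [ 0.6 -0.  -0.2] gap 79.9
```

```bash
python3 -m creep '[[1,[-4,-1.2,0],0],[1,[-9,-2.6,0],0],[1,[-14,-4.1,0],0],[1,[-19,-5.6,0],0],[1,[-24,-7,0],0],[1,[-29,-8.5,0],0],[1,[-34,-9.9,0],0],[1,[-39,-11.4,0],0],[1,[-44,-12.9,0],0],[1,[-49,-14.3,0],0],[1,[-54,-15.8,0],0],[1,[-59,-17.3,0],0]]'
python3 - <<'E'
from h import *
go(434.5,-334,185,101.4)
cv2.imwrite("pics/c.png",np.hstack([cv2.resize(manip.camera("top")[170:230,125:205],None,fx=5,fy=5),cv2.resize(manip.camera("scene")[110:170,160:240],None,fx=5,fy=5)])[:,:,::-1])
E
```

```text
clock: 8.2
eef_pos: [440.4, -243.2, 180.3]
eef_rot: [-3.141, -0.001, 1.77]
wrist_force: [0.3, 0.6, 0.6]
finger_gap: 94.3
finger_force: 0.0
shift [-8.79 -2.37 -0.47] turn 0.0 t 8.2 F [0.3 0.6 0.6] gap 94.3
```

View pics/c.png

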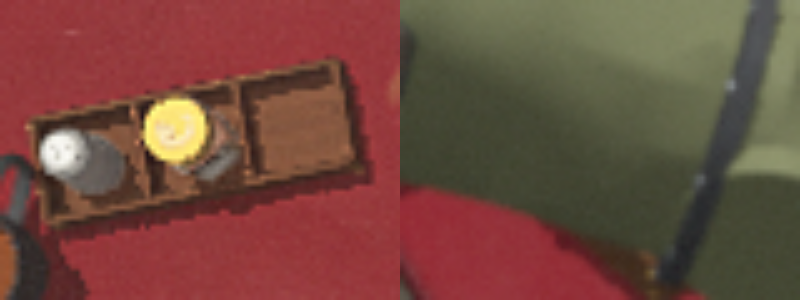

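The orange jar stands upright in the middle well, with its cap at crop (178,131). Next is the dark jar.

```bash
python3 -m creep '[[1,[-4,-1.1,0],0],[1,[-8,-2.2,0],0],[1,[-8,-2.2,0],0],[1,[-8,-2.2,0],0],[1,[-8,-2.2,0],0],[1,[-8,-2.2,0],0]]'; python3 -c "
from h import *
go(434.5,-334,66,101.4)"
```

```text
clock: 8.9
eef_pos: [435.9, -323.0, 181.3]
eef_rot: [-3.142, -0.0, 1.771]
wrist_force: [-0.1, -0.0, -0.1]
finger_gap: 93.8
finger_force: 0.0
shift [-1.06 -0.35 11.53] turn 0.02 t 8.9 F [-0.1 -0.  -0.1] gap 93.8
```

```bash
python3 -m creep '[[1,[-1.1,-0.3,0],0],[1,[-1.1,-0.3,0],0],[1,[-1.1,-0.3,3],0],[1,[-1.1,-0.3,6],0],[1,[-1.1,-0.3,9],0],[1,[-1.1,-0.3,11.5],0],[1,[-1.1,-0.3,11.5],0],[1,[-1.1,-0.3,11.5],0],[0.3,[-1.1,-0.3,11.5],0],[0,[-1.1,-0.3,11.5],0],[-0.2,[-1.1,-0.3,11.5],0]]'; python3 -m creep '[[-0.3,[0,0,0],0],[-0.5,[0,0,0],0],[-0.5,[0,0,0],0],[-0.5,[0,0,0],0],[-0.5,[0,0,0],0],[-0.5,[0,0,0],0],[-0.5,[0,0,0],0]]' 15
python3 - <<'E'
from h import *
go(434.5,-334,66,101.4)
cv2.imwrite("pics/d.png",cv2.resize(manip.camera("scene")[250:340,240:360],None,fx=5,fy=5)[:,:,::-1])
E
```

```text
clock: 10.0
eef_pos: [435.1, -335.7, 67.4]
eef_rot: [3.141, 0.001, 1.77]
wrist_force: [0.4, -1.0, -0.0]
finger_gap: 73.0
finger_force: 0.0
clock: 10.7
eef_pos: [434.8, -335.5, 66.4]
eef_rot: [-3.142, -0.0, 1.77]
wrist_force: [-0.5, -0.2, 0.6]
finger_gap: 40.0
finger_force: 15.0
shift [ 0.15 -0.    0.04] turn 0.0 t 10.7 F [-0.5 -0.2  0.6] gap 40.0
```

View pics/d.png

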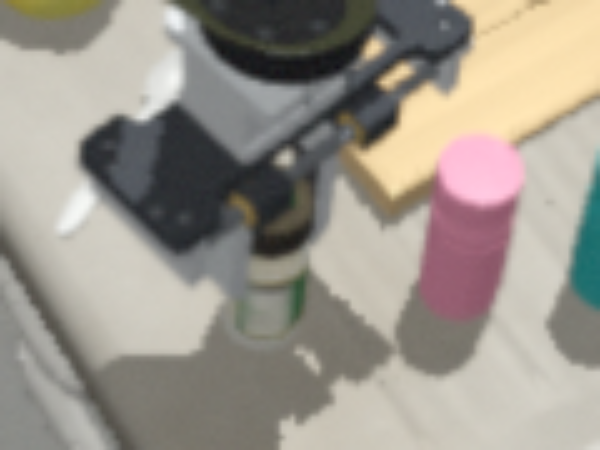

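The fingers hold the dark jar upright at crop (270,280), clear of the pink jar. Now I'll lift it and carry it.

```bash
python3 -m creep '[[-0.7,[0,0,-1],0],[-0.7,[0,0,-3],0],[-0.7,[0,0,-6],0],[-0.7,[0,0,-9],0],[-0.7,[0,0,-10],0],[-0.7,[0,0,-10],0]]'; python3 -c "
from h import *
go(506.5,275.5,165,101.4)"
```

```text
clock: 11.35
eef_pos: [435.2, -335.8, 167.7]
eef_rot: [3.14, 0.002, 1.77]
wrist_force: [0.7, -0.5, -1.3]
finger_gap: 39.9
finger_force: 15.0
shift [58.5  19.1   0.18] turn 0.01 t 11.35 F [ 0.7 -0.5 -1.3] gap 39.9
```

```bash
python3 -m creep '[[-0.7,[2,0.7,0],0],[-0.7,[6,2,0],0],[-0.7,[10,3.3,0],0],[-0.7,[15,4.9,0],0],[-0.7,[20,6.5,0],0],[-0.7,[25,8.2,0],0],[-0.7,[30,9.8,0],0],[-0.7,[35,11.4,0],0],[-0.7,[40,13.1,0],0],[-0.7,[45,14.7,0],0],[-0.7,[48,15.7,0],0],[-0.7,[50,16.3,0],0]]'; python3 -m creep '[[-0.7,[0,0,0],0],[-0.7,[0,0,0],0]]';python3 -c "
from h import *
go(506.5,275.5,165,101.4)"
```

```text
clock: 12.55
eef_pos: [494.8, 190.3, 164.6]
eef_rot: [-3.139, -0.0, 1.773]
wrist_force: [-0.4, 0.1, -1.4]
finger_gap: 40.1
finger_force: 15.0
clock: 12.75
eef_pos: [495.0, 186.5, 165.0]
eef_rot: [-3.139, 0.0, 1.771]
wrist_force: [-0.4, -0.5, -0.9]
finger_gap: 40.3
finger_force: 15.0
shift [ 8.49  2.89 -0.01] turn 0.01 t 12.75 F [-0.4 -0.5 -0.9] gap 40.3
```

```bash
python3 -m creep '[[-0.7,[3,1,0],0],[-0.7,[6,2,0],0],[-0.7,[8.5,2.9,0],0],[-0.7,[8.5,2.9,0],0],[-0.7,[8.5,2.9,0],0],[-0.7,[8.5,2.9,2],0],[-0.7,[8.5,2.9,4],0],[-0.7,[8.5,2.9,4],0]]'
python3 - <<'E'
from h import *
go(506.5,275.5,72.3,101.4)
cv2.imwrite("pics/e.png",np.hstack([cv2.resize(manip.camera("top")[170:230,125:205],None,fx=5,fy=5),cv2.resize(manip.camera("scene")[110:170,160:240],None,fx=5,fy=5)])[:,:,::-1])
E
```

```text
clock: 13.55
eef_pos: [506.3, 273.8, 124.1]
eef_rot: [-3.137, 0.001, 1.768]
wrist_force: [-0.4, 0.3, -0.4]
finger_gap: 40.3
finger_force: 15.0
shift [0.17 0.08 5.18] turn -0.02 t 13.55 F [-0.4  0.3 -0.4] gap 40.3
```

View pics/e.png

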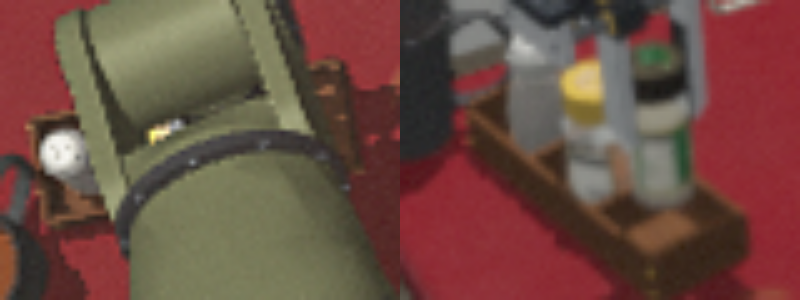

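The dark jar hangs over the end well, at scene crop (662,130). I'll lower it and release.

```bash
python3 -m creep '[[-0.7,[0.1,0,2],0],[-0.7,[0.1,0,4],0],[-0.7,[0.1,0,4.8],0],[-0.7,[0.1,0,5.1],0],[-0.7,[0.1,0,5.1],0],[-0.7,[0.1,0,5.1],0]]'; python3 -c "
from h import *
go(506.5,275.5,72.3,101.4)"
```

```text
clock: 14.25
eef_pos: [507.5, 277.1, 76.5]
eef_rot: [3.14, -0.0, 1.77]
wrist_force: [-0.0, -0.6, -0.0]
finger_gap: 40.2
finger_force: 15.0
shift [-0.13 -0.13  0.42] turn 0.0 t 14.25 F [-0.  -0.6 -0. ] gap 40.2
```

```bash
python3 -m creep '[[-0.7,[-0.1,-0.1,0.2],0],[-0.7,[-0.1,-0.1,0.4],0],[-0.7,[-0.1,-0.1,0.4],0],[-0.1,[-0.1,-0.1,0.4],0],[0.2,[-0.1,-0.1,0.4],0],[0.5,[-0.1,-0.1,0.4],0],[0.6,[-0.1,-0.1,0.4],0],[0.6,[-0.1,-0.1,0.4],0],[0.6,[-0.1,-0.1,-2],0],[0.6,[-0.1,-0.1,-6],0],[0.6,[-0.1,-0.1,-9],0],[0.6,[-0.1,-0.1,-9],0]]';  python3 -c "
from h import *
go(424,19,90,31)"
```

```text
clock: 15.45
eef_pos: [507.7, 276.5, 169.8]
eef_rot: [3.135, -0.002, 1.77]
wrist_force: [0.8, 0.2, -0.2]
finger_gap: 75.1
finger_force: 0.0
shift [-23.59 -13.35   7.85] turn 14.08 t 15.45 F [ 0.8  0.2 -0.2] gap 75.1
```

```bash
python3 -m creep '[[0.6,[-3,-1.7,0],1],[0.6,[-6,-3.4,0],2.5],[0.6,[-10,-5.6,1],4],[0.6,[-14,-8,3],5.5],[0.2,[-18,-10,5],7],[0.2,[-22,-12.4,7],8.5],[0.2,[-23.6,-13.3,7.8],10],[0.2,[-23.6,-13.3,7.8],11.5],[0.2,[-23.6,-13.3,7.8],13],[0.2,[-23.6,-13.3,7.8],14.1],[0.2,[-23.6,-13.3,7.8],14.1],[0.2,[-23.6,-13.3,7.8],14.1]]';  python3 - <<'E'
from h import *
go(424,19,18,31)
t=manip.camera("top");s=manip.camera("scene")
cv2.imwrite("pics/f.png",np.hstack([cv2.resize(t[170:240,125:205],None,fx=5,fy=5),cv2.resize(s[190:260,190:270],None,fx=5,fy=5)])[:,:,::-1])
E
```

```text
clock: 16.65
eef_pos: [422.4, 18.1, 87.1]
eef_rot: [-3.141, 0.0, 0.543]
wrist_force: [-0.1, 0.3, -0.4]
finger_gap: 56.6
finger_force: 0.0
shift [0.19 0.01 6.91] turn 0.02 t 16.65 F [-0.1  0.3 -0.4] gap 56.6
```

View pics/f.png

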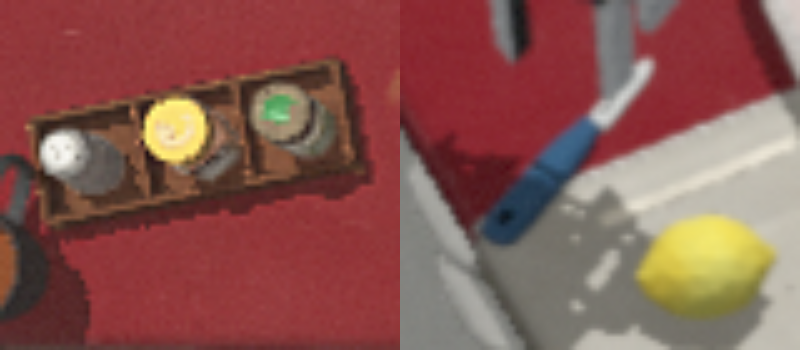

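Both jars stand upright in their wells, with the dark cap at crop (280,110). The peeler lies undisturbed under the gripper. I'll descend and grip it.

```bash
python3 -m creep '[[0.2,[0.2,0,2],-0.2],[0.2,[0.2,0,4],-0.2],[0.2,[0.2,0,6],-0.2],[0.2,[0.2,0,6.7],-0.2],[0.2,[0.2,0,6.7],-0.2],[0.2,[0.2,0,6.7],-0.2],[-0.2,[0.2,0,6.7],-0.2],[-0.4,[0.2,0,6.7],-0.2],[-0.7,[0.2,0,6.7],-0.2],[-0.9,[0.2,0,6.7],-0.2],[-0.9,[0.2,0,6.7],-0.2],[-0.9,[0.2,0,6.7],-0.2]]' 15;  python3 -m creep '[[-0.9,[0,0,0],0],[-0.9,[0,0,0],0],[-0.9,[0,0,0],0]]'; python3 -c "
from h import *
go(614.7,-281,100,3)"
```

```text
clock: 17.95
eef_pos: [424.4, 19.1, 20.6]
eef_rot: [3.142, -0.0, 0.557]
wrist_force: [-1.0, 0.8, 5.0]
finger_gap: 25.0
finger_force: 15.0
clock: 18.25
eef_pos: [424.4, 19.1, 20.6]
eef_rot: [3.142, -0.0, 0.557]
wrist_force: [-1.9, 0.9, 6.0]
finger_gap: 24.9
finger_force: 15.0
shift [ 0.28 35.54 -7.93] turn 5.78 t 18.25 F [-1.9  0.9  6. ] gap 24.9
```

```bash
python3 -m creep '[[-0.9,[0,0,-1],0],[-0.9,[0,0,-3],0],[-0.9,[0,0,-6],0],[-0.9,[0,0,-8],0],[-0.9,[0,0,-8],0],[-0.9,[0,3,-8],0],[-0.9,[0,6,-8],0.5],[-0.9,[0,10,-8],1.5],[-0.9,[0,14,-8],2.5],[-0.9,[0,18,-8],3.5],[-0.9,[0,22,-8],4.5],[-0.9,[0,26,-8],5.7]]';  python3 -m creep '[[-0.9,[0,0,0],0],[-0.9,[0,0,0],0]]'; python3 -c "
from h import *
go(614.7,-281,100,3)"
```

```text
clock: 19.45
eef_pos: [562.0, -203.0, 99.3]
eef_rot: [-3.141, 0.001, 0.056]
wrist_force: [0.1, 1.3, -0.5]
finger_gap: 24.8
finger_force: 15.0
clock: 19.65
eef_pos: [561.1, -201.6, 99.0]
eef_rot: [-3.141, 0.002, 0.06]
wrist_force: [-0.0, -0.0, -1.3]
finger_gap: 24.5
finger_force: 15.0
shift [ 4.87  8.24 -0.12] turn 0.08 t 19.65 F [-0.  -0.  -1.3] gap 24.5
```

```bash
python3 -m creep '[[-0.9,[2,3,0],0],[-0.9,[4,6,0],0],[-0.9,[4.9,8.2,0],0],[-0.9,[4.9,8.2,0],0],[-0.9,[4.9,8.2,0],0],[-0.9,[4.9,8.2,3],0],[-0.9,[4.9,8.2,4],0],[-0.9,[4.9,8.2,4],0]]'
python3 - <<'E'
from h import *
go(614.7,-281,27,3)
t=manip.camera("top");s=manip.camera("scene")
cv2.imwrite("pics/g.png",np.hstack([cv2.resize(t[130:205,300:370],None,fx=4.8,fy=4.8),cv2.resize(s[215:290,280:380],None,fx=4.4,fy=4.8)])[:,:,::-1])
E
```

```text
clock: 20.45
eef_pos: [614.6, -279.0, 58.9]
eef_rot: [-3.14, 0.003, 0.061]
wrist_force: [0.2, 0.2, 1.2]
finger_gap: 25.0
finger_force: 15.0
shift [0.01 0.2  3.19] turn 0.1 t 20.45 F [0.2 0.2 1.2] gap 25.0
```

View pics/g.png

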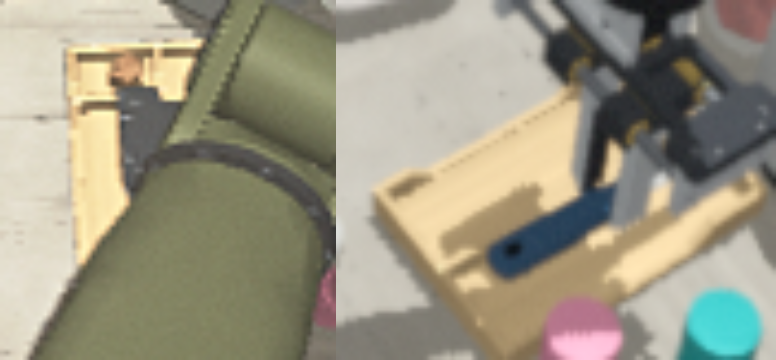

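The peeler hangs over the long bay. Its handle end is at crop (497,262), and the tray's near-left corner is at (375,190). I'll check the clearances by ray.

Run:
```python
from meas import *
np.set_printoptions(precision=1,suppress=True)
f=lambda L:(np.array(L,float)-[336,0])/[4.4,4.8]+[280,215]
print("end",plane("scene",f([[497,262]]),47),"corner",plane("scene",f([[375,190]]),20),"divider near end",plane("scene",f([[440,272]]),18))
s=cv2.imread("pics/scene0.png")[:,:,::-1].copy()
a,c=blob("scene",cv2.medianBlur(s,3),(12,60,120),(28,190,255),(280,220,390,300)); print(cv2.contourArea(c))
for n,z in(("scene",20),):
    q=cv2.approxPolyDP(cv2.convexHull(c),5,True).reshape(-1,2); print(q.tolist(),plane(n,q,z))
t=cv2.imread("pics/top0.png")[:,:,::-1].copy()
a,c=blob("top",cv2.medianBlur(t,3),(12,60,120),(28,190,255),(305,130,365,205)); r=cv2.minAreaRect(c); print(r,plane("top",cv2.boxPoints(r),18),plane("top",[r[0]],18))
```

```text
end [[ 538.  -283.4]] corner [[ 513.7 -190.6]] divider near end [[ 518.9 -255.8]]
3022.0
[[346, 224], [376, 258], [317, 292], [288, 256]] [[ 710.8 -177.1]
 [ 709.2 -315.2]
 [ 513.6 -326. ]
 [ 509.2 -193.5]]
((333.5882263183594, 166.64706420898438), (57.06219482421875, 39.26860427856445), 85.60128784179688) [[ 709.9 -167. ]
 [ 723.  -306.7]
 [ 518.6 -319.6]
 [ 506.  -182.4]] [[ 613.4 -243.8]]
```

```bash
python3 -m creep '[[-0.9,[-0.35,0.3,0],0],[-0.9,[-0.35,0.3,1],0],[-0.9,[-0.35,0.3,2],0],[-0.9,[-0.35,0.3,2.7],0],[-0.9,[-0.35,0.3,3],0],[-0.9,[-0.35,0.3,3],0],[-0.9,[-0.35,0.3,3],0]]'; python3 -c "
from h import *
go(611,-282,26.5,3.5)"
```

```text
clock: 21.25
eef_pos: [612.4, -283.7, 30.6]
eef_rot: [3.141, -0.0, 0.06]
wrist_force: [-0.7, 1.0, -1.4]
finger_gap: 25.1
finger_force: 15.0
shift [-0.13 -0.18  0.41] turn -0.02 t 21.25 F [-0.7  1.  -1.4] gap 25.1
```

```bash
python3 -m creep '[[-0.9,[-0.1,-0.1,0.2],0],[-0.9,[-0.1,-0.1,0.4],0],[-0.9,[-0.1,-0.1,0.4],0],[-0.9,[-0.1,-0.1,0.4],0]]'; python3 -m creep '[[-0.4,[0,0,0],0],[-0.3,[0,0,0],0],[-0.3,[0,0,0],0],[-0.3,[0,0,0],0],[-0.3,[0,0,-1],0],[-0.3,[0,0,-3],0],[-0.3,[0,0,-6],0],[-0.3,[0,0,-8],0],[-0.3,[0,0,-8],0]]'
python3 - <<'E'
from h import *
print(plane("top",[[100+612/2.75,130+228/2.75],[100+620/2.75,130+243/2.75],[100+643/2.75,130+291/2.75]],4))
print(plane("scene",np.array([[322,434],[310,455],[330,425]])/2.7+[150,110],4))
E
```

```text
clock: 21.65
eef_pos: [611.2, -282.7, 26.5]
eef_rot: [-3.142, -0.0, 0.06]
wrist_force: [-0.1, -0.1, -1.4]
finger_gap: 24.9
finger_force: 15.0
clock: 22.55
eef_pos: [612.5, -283.4, 110.6]
eef_rot: [3.139, -0.005, 0.06]
wrist_force: [-0.1, -0.1, 0.2]
finger_gap: 33.1
finger_force: 0.0
[[ 450.35031942 -206.21134365]
 [ 431.32006594 -216.39775655]
 [ 370.74293803 -245.52804654]]
[[ 448.04044547 -200.83717871]
 [ 425.79386331 -216.7483854 ]
 [ 460.19289488 -195.25793034]]
```

Run:
```python
from h import *
np.set_printoptions(precision=1,suppress=True)
s=manip.camera("scene"); cv2.imwrite("pics/s2.png",s[:,:,::-1])
go(426,-216,90,29)
for nm,im,n,roi in(("old s","pics/scene0.png","scene",(250,255,285,300)),("new s","pics/s2.png","scene",(240,255,285,310)),("old t","pics/top0.png","top",(312,198,340,240))):
    im=cv2.imread(im); x0,y0,x1,y1=roi; g=im[y0:y1,x0:x1].astype(int); bg=cv2.medianBlur(im,21)[y0:y1,x0:x1].astype(int)
    m=(((g-bg).min(2))>14).astype(np.uint8); m=cv2.morphologyEx(m,cv2.MORPH_CLOSE,np.ones((2,2)))
    k,l,st,_=cv2.connectedComponentsWithStats(m,connectivity=8); i=1+np.argmax(st[1:,4]); ys,xs=np.nonzero(l==i)
    p=plane(n,np.c_[xs+x0,ys+y0],4).astype(np.float32); v=cv2.fitLine(p,2,0,.01,.01).ravel(); t=(p-v[2:])@v[:2]
    print(nm,len(xs),"yaw",np.degrees(np.arctan2(v[1],v[0])),v[2:],"ends",v[2:]+t.min()*v[:2],v[2:]+t.max()*v[:2])
```

```text
shift [-18.1  -7.8   1.8] turn -5.12 t 22.6 F [-0.   0.1 -0.8] gap 32.9
old s 171 yaw 28.486494 [ 438.1 -213.6] ends [ 376.  -247.2] [ 488.4 -186.3]
new s 128 yaw 26.909092 [ 453.2 -205.1] ends [ 403.4 -230.3] [ 488.8 -187. ]
old t 93 yaw 26.708868 [ 422.  -219.6] ends [ 367.2 -247.2] [ 471.5 -194.7]
```

```bash
python3 -m creep '[[-0.1,[-3,-1.3,0],-1],[-0.1,[-7,-3,0],-2],[-0.1,[-11,-4.7,0],-3],[-0.1,[-15,-6.4,1],-4],[-0.1,[-17.8,-7.7,1.8],-4.8],[-0.1,[-17.8,-7.7,1.8],-4.8],[-0.1,[-17.8,-7.7,1.8],-4.8],[-0.1,[-17.8,-7.7,1.8],-4.8],[-0.1,[-17.8,-7.7,1.8],-4.8]]'; python3 -c "
from h import *
go(428,-217.5,17,27.5)"
```

```text
clock: 23.5
eef_pos: [429.6, -216.8, 88.3]
eef_rot: [3.141, -0.0, 0.478]
wrist_force: [-0.0, -0.3, 0.4]
finger_gap: 42.3
finger_force: 0.0
shift [-0.17 -0.01  7.13] turn -0.02 t 23.5 F [-0.  -0.3  0.4] gap 42.3
```

```bash
python3 -m creep '[[-0.1,[-0.2,0,2],0],[-0.1,[-0.2,0,4],0],[-0.1,[-0.2,0,5.8],0],[-0.1,[-0.2,0,6.4],0],[-0.1,[-0.2,0,6.8],0],[-0.1,[-0.2,0,6.8],0],[-0.1,[-0.2,0,6.8],0]]'; python3 -m creep '[[-0.1,[0,0,0],0]]'
```

```text
clock: 24.2
eef_pos: [427.6, -217.6, 21.1]
eef_rot: [3.141, -0.001, 0.479]
wrist_force: [0.2, -0.7, 0.2]
finger_gap: 42.1
finger_force: 0.0
clock: 24.3
eef_pos: [427.5, -217.6, 21.1]
eef_rot: [3.141, -0.001, 0.479]
wrist_force: [0.1, -0.6, -0.5]
finger_gap: 42.2
finger_force: 0.0
```

```bash
python3 -m creep '[[-0.1,[0,0,0.2],0],[-0.1,[0,0,0.4],0],[-0.1,[0,0,0.5],0],[-0.1,[0,0,0.5],0]]'; python3 -m creep '[[-0.1,[0,0,0.05],0],[-0.6,[0,0,0.05],0],[-0.8,[0,0,0.05],0],[-1,[0,0,0.05],0],[-1,[0,0,0.05],0],[-1,[0,0,0.05],0],[-1,[0,0,0.05],0],[-1,[0,0,0.05],0],[-1,[0,0,0.05],0]]' 8
```

```text
clock: 24.7
eef_pos: [427.1, -217.4, 15.3]
eef_rot: [-3.141, 0.0, 0.479]
wrist_force: [-0.1, 0.1, -0.4]
finger_gap: 42.2
finger_force: 0.0
clock: 25.6
eef_pos: [427.2, -217.5, 15.0]
eef_rot: [3.142, -0.0, 0.479]
wrist_force: [-0.1, 0.9, -0.1]
finger_gap: 19.9
finger_force: 8.0
```

```bash
python3 -m creep '[[-1,[0,0,-0.5],0],[-1,[0,0,-2],0],[-1,[0,0,-5],0],[-1,[0,0,-7],0],[-1,[0,0,-7],0],[-1,[0,0,-7],0]]'
python3 - <<'E'
from h import *
go(590.8,-218.4,85,4)
s=manip.camera("scene"); cv2.imwrite("pics/i.png",cv2.resize(s[215:315,230:370],None,fx=4,fy=4)[:,:,::-1])
E
```

```text
clock: 26.2
eef_pos: [427.0, -217.4, 84.8]
eef_rot: [3.141, -0.0, 0.479]
wrist_force: [0.8, -0.4, -1.0]
finger_gap: 20.0
finger_force: 8.0
shift [ 1.449e+01  7.630e+00 -1.000e-02] turn 4.68 t 26.2 F [ 0.8 -0.4 -1. ] gap 20.0
```

View pics/i.png

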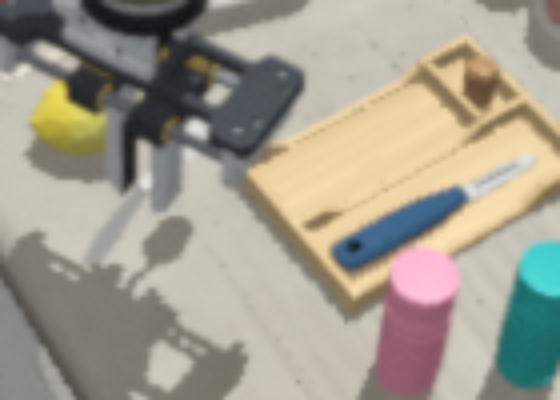

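The peeler lies flat in the long bay and the cork is undisturbed. The spoon is lifted level, at crop (125,210). Next I'll carry it to the short bay.

```bash
python3 -m creep '[[-1,[2,1,0],0.5],[-1,[5,2.6,0],1.5],[-1,[8,4.2,0],2.5],[-1,[11,5.8,0],3.5],[-1,[14,7.4,0],4.7],[-1,[14.5,7.6,0],4.7],[-1,[14.5,7.6,0],4.7],[-1,[14.5,7.6,0],4.7],[-1,[14.5,7.6,0],4.7]]'; python3 -c "
from h import *
go(590.8,-218.4,22,4)"
```

```text
clock: 27.15
eef_pos: [589.9, -218.2, 84.8]
eef_rot: [-3.141, 0.001, 0.069]
wrist_force: [0.2, 0.3, 0.2]
finger_gap: 19.7
finger_force: 8.0
shift [0.09 0.02 6.28] turn -0.01 t 27.15 F [0.2 0.3 0.2] gap 19.7
```

```bash
python3 -m creep '[[-1,[0.1,0,2],0],[-1,[0.1,0,4],0],[-1,[0.1,0,5.5],0],[-1,[0.1,0,6],0],[-1,[0.1,0,6.2],0],[-1,[0.1,0,6.3],0],[-1,[0.1,0,6.3],0],[-1,[0.1,0,6.3],0]]'; python3 -m creep '[[-0.45,[0,0,0],0],[-0.35,[0,0,0],0],[-0.35,[0,0,0],0],[-0.35,[0,0,0],0],[-0.35,[0,0,0],0],[-0.35,[0,0,-1],0],[-0.35,[0,0,-3],0],[-0.35,[0,0,-6],0],[-0.35,[0,0,-9],0],[-0.35,[0,0,-9],0]]'; python3 -c "
from h import *
go(439.5,-111,110,-30)"
```

```text
clock: 27.95
eef_pos: [592.1, -218.2, 22.6]
eef_rot: [3.141, -0.001, 0.068]
wrist_force: [0.0, 0.3, -0.2]
finger_gap: 19.5
finger_force: 8.0
clock: 28.95
eef_pos: [593.6, -218.8, 117.2]
eef_rot: [3.138, -0.007, 0.069]
wrist_force: [0.1, 0.1, 0.1]
finger_gap: 30.3
finger_force: 0.0
shift [-14.64 -11.81   0.59] turn 6.79 t 28.95 F [0.1 0.1 0.1] gap 30.3
```

Run:
```python
from meas import *
np.set_printoptions(precision=1,suppress=True)
for n,roi in(("scene",(230,225,270,260)),("top",(283,198,312,232))):
    im=cv2.imread(f"pics/{n}0.png")[:,:,::-1].copy(); a,c=blob(n,im,(20,100,80),(35,255,255),roi)
    e=cv2.fitEllipse(plane(n,c.reshape(-1,2),28).astype(np.float32)); print(n,e)
im=manip.camera("scene"); a,c=blob("scene",im,(20,100,80),(35,255,255),(230,225,270,260)); print(a,cv2.contourArea(c),cv2.fitEllipse(plane("scene",c.reshape(-1,2),28).astype(np.float32)))
```

```text
scene ((441.21697998046875, -111.1454086303711), (63.825130462646484, 70.47052001953125), 109.48551177978516)
top ((438.90631103515625, -110.94927978515625), (48.99029541015625, 69.40771484375), 76.89781188964844)
[250.6 243. ] 367.5 ((441.1634216308594, -110.94783020019531), (63.66476058959961, 69.92779541015625), 107.8131103515625)
```

```bash
python3 -m creep '[[0,[-3,-2.4,0],0.5],[0.5,[-6,-4.8,0],1.2],[0.8,[-10,-8,0],2],[0.8,[-13.5,-10.9,0.6],3],[0.8,[-14.6,-11.8,0.6],3.4],[0.8,[-14.6,-11.8,0.6],3.4],[0.8,[-14.6,-11.8,0.6],3.4],[0.8,[-14.6,-11.8,0.6],3.4]]'; python3 -c "
from h import *
go(440,-111,23,-13)"
```

```text
clock: 29.8
eef_pos: [438.8, -110.8, 105.8]
eef_rot: [-3.142, 0.0, -0.228]
wrist_force: [-0.2, -0.1, -0.2]
finger_gap: 84.3
finger_force: 0.0
shift [ 0.12 -0.01  8.28] turn -0.01 t 29.8 F [-0.2 -0.1 -0.2] gap 84.3
```

```bash
python3 -m creep '[[0.8,[0.1,0,2],0],[0.8,[0.1,0,4],0],[0.8,[0.1,0,6],0],[0.8,[0.1,0,7.6],0],[0.8,[0.1,0,8.2],0],[0.8,[0.1,0,8.2],0],[0.4,[0.1,0,8.2],0],[0.2,[0.1,0,8.2],0],[0,[0.1,0,8.2],0],[-0.1,[0.1,0,8.2],0],[-0.1,[0.1,0,8.2],0],[-0.1,[0.1,0,8.2],0]]' 12; python3 -m creep '[[-0.1,[0,0,0],0],[-0.1,[0,0,-1],0],[-0.1,[0,0,-4],0],[-0.1,[0,0,-8],0],[-0.1,[0,0,-9],0],[-0.1,[0,0,-9],0]]';python3 -c "
from h import *
go(617,16.5,115,-11.5)"
```

```text
clock: 31.0
eef_pos: [439.3, -110.6, 24.3]
eef_rot: [3.142, -0.001, -0.228]
wrist_force: [-0.3, 0.5, 4.0]
finger_gap: 53.7
finger_force: 11.8
clock: 31.6
eef_pos: [439.6, -110.7, 115.4]
eef_rot: [3.141, -0.003, -0.228]
wrist_force: [0.4, 0.1, -3.6]
finger_gap: 53.5
finger_force: 11.8
shift [ 14.4  -16.4    0.07] turn -0.32 t 31.6 F [ 0.4  0.1 -3.6] gap 53.5
```

```bash
python3 -m creep '[[-0.1,[2,-2.2,0],0],[-0.1,[5,-5.6,0],0],[-0.1,[8,-9,0],-0.3],[-0.1,[11,-12.5,0],-0.3],[-0.1,[14.4,-16.4,0],-0.3],[-0.1,[14.4,-16.4,0],-0.3],[-0.1,[14.4,-16.4,0],-0.3],[-0.1,[14.4,-16.4,0],-0.3],[-0.1,[14.4,-16.4,0],-0.3]]';python3 -c "
from h import *
go(617,16.5,34,-11.5)"
```

```text
clock: 32.5
eef_pos: [615.7, 15.7, 113.8]
eef_rot: [3.141, 0.001, -0.203]
wrist_force: [0.1, 1.1, -1.9]
finger_gap: 53.8
finger_force: 11.8
shift [ 0.12 -0.1   7.98] turn -0.03 t 32.5 F [ 0.1  1.1 -1.9] gap 53.8
```

```bash
python3 -m creep '[[-0.1,[0.1,-0.1,2],0],[-0.1,[0.1,-0.1,4],0],[-0.1,[0.1,-0.1,6],0],[-0.1,[0.1,-0.1,7.2],0],[-0.1,[0.1,-0.1,7.8],0],[-0.1,[0.1,-0.1,8],0],[-0.1,[0.1,-0.1,8],0],[-0.1,[0.1,-0.1,8],0]]'; python3 -m creep '[[0.2,[0,0,0],0],[0.4,[0,0,0],0],[0.5,[0,0,0],0],[0.5,[0,0,0],0],[0.5,[0,0,0],0],[0.5,[0,0,-2],0],[0.5,[0,0,-5],0],[0.5,[0,0,-9],0],[0.5,[0,0,-13],0],[0.5,[0,0,-13],0]]';python3 -c "
from h import *
go(169,-523,219,18)"
```

```text
clock: 33.3
eef_pos: [618.0, 17.3, 34.8]
eef_rot: [-3.141, -0.001, -0.202]
wrist_force: [-0.4, 0.1, -1.7]
finger_gap: 53.8
finger_force: 11.8
clock: 34.3
eef_pos: [619.7, 17.4, 170.0]
eef_rot: [-3.14, -0.009, -0.202]
wrist_force: [-0.2, 0.6, -0.2]
finger_gap: 70.5
finger_force: 0.0
shift [-33.27  61.97  -5.3 ] turn -5.92 t 34.3 F [-0.2  0.6 -0.2] gap 70.5
```

```bash
python3 -m creep '[[0.5,[-3,5,-2],0],[0.5,[-6,10,-4],0],[0.5,[-9,15,-5],-1],[0.5,[-12,20,-5],-2],[0.5,[-15,25,-5],-3],[0.5,[-18,30,-5],-4],[0.5,[-21,35,-5],-5],[0.5,[-24,40,-5],-5.9],[0.5,[-27,45,-5],-5.9],[0.5,[-30,50,-5],-5.9],[0.5,[-32,56,-5],-5.9],[0.5,[-33.2,61,-5],-5.9]]'
python3 - <<'E'
from h import *
go(169,-523,219,18)
t=manip.camera("top");s=manip.camera("scene")
cv2.imwrite("pics/z.png",np.hstack([cv2.resize(t[130:250,120:380],None,fx=1.8,fy=4.0)[:,:0],cv2.resize(s[100:320,165:400],None,fx=1.7,fy=1.7),cv2.resize(t[125:235,120:370],None,fx=1.6,fy=3.4)])[:,:,::-1])
E
```

```text
clock: 35.5
eef_pos: [224.5, -428.8, 213.8]
eef_rot: [3.141, -0.0, 0.313]
wrist_force: [1.2, -1.3, 0.1]
finger_gap: 70.7
finger_force: 0.0
shift [-8.18  7.26 -0.52] turn -0.02 t 35.5 F [ 1.2 -1.3  0.1] gap 70.7Traceback (most recent call last):
  File "<stdin>", line 4, in <module>
    return _nx.concatenate(arrs, 1, dtype=dtype, casting=casting)
           ~~~~~~~~~~~~~~~^^^^^^^^^^^^^^^^^^^^^^^^^^^^^^^^^^^^^^^
ValueError: all the input array dimensions except for the concatenation axis must match exactly, but along dimension 0, the array at index 0 has size 480 and the array at index 1 has size 374
```

Run:
```python
from h import *
t=cv2.resize(manip.camera("top")[125:235,120:370],(600,264),interpolation=2);s=cv2.resize(manip.camera("scene")[105:305,150:390],(400,333),interpolation=2)
o=np.zeros((597,600,3),np.uint8);o[:264]=t;o[264:,:400]=s; cv2.imwrite("pics/z.png",o[:,:,::-1])
```

```text
(no output)
```

View pics/z.png

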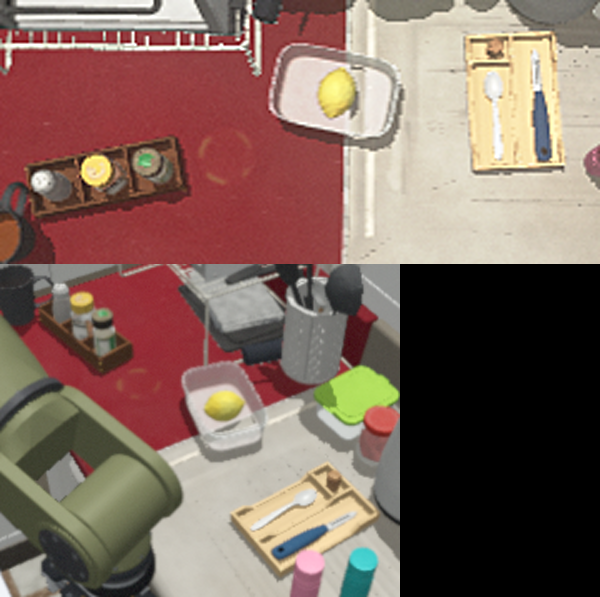

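Everything is in place: both jars stand upright in their wells (97,170) and (148,162), the lemon is in the tub (337,92), the spoon is in the short bay (494,113) and the peeler in the long bay (540,105). The salt and cork haven't moved.

```bash
python3 -m creep '[[0.5,[0,0,0],0],[0.5,[0,0,0],0],[0.5,[0,0,0],0]]'; python3 -c "
from cell import manip
print(manip.sign_off())"
```

```text
clock: 36.0
eef_pos: [227.1, -427.0, 214.0]
eef_rot: [3.141, -0.0, 0.314]
wrist_force: [-0.7, -0.3, -0.3]
finger_gap: 70.2
finger_force: 0.0
the job is handed in; nothing more can be done
None
```

All five items were put away in the order asked and the job was handed in at 36 s; the last picture shows both jars upright, the peeler, spoon and lemon in place, and the salt and cork undisturbed.

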